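# Pack a repaired air release valve and shut its case

## Task

The air release valve with the red thumb wheel is repaired: lay it in the empty compartment of the blue case, without dropping it in from a height, then shut the case's lid all the way. Leave the other valve, the dial lens, the screwdriver and the tea glass with its saucer where they are.

Things in the scene. Friction and masses are not known exactly. Their poses are not given: they have to be found in the camera images.
- red_valve: The repaired valve: brass, with a red thumb wheel. Square body 24 mm long, 18 x 18 mm across; 17 mm diameter thumb wheel (16 mm long) on its +x end, 9 mm diameter nipple (14 mm long) on its -x end; 54 mm overall, about 35 g. Lies on its side along its own x. Origin: centre of the square body's underside; z up.
- brass_valve: The other valve, all brass, thumb wheel included; to be left alone. Same shape: Square body 24 mm long, 18 x 18 mm across; 17 mm diameter thumb wheel (16 mm long) on its +x end, 9 mm diameter nipple (14 mm long) on its -x end; 54 mm overall, about 35 g. Lies on its side along its own x. Origin: centre of the square body's underside; z up.
- case: Blue case fixed to the bench, open on top: 140 (its x) x 240 (its y) mm, rim 42 mm up, walls and floor 5 mm. Origin: centre of underside, z up. Lid hinged on its +x side, which faces roughly to the robot's left. A 6 mm partition (top 33 mm above the bench) at its y = -30 mm: the +y compartment (130 x 142 mm) is empty, the -y one holds two fixed steel couplings.
- nest (a point): Centre of the floor of the empty compartment, 5 mm above the bench, at x = 0, y = 44 mm of the case; axes as the case's.
- lid (a joint): Lid angle, rad: 0 shut on the rim, 1.9 fully open, leaning back; starts about upright. Blue panel 8 mm thick, 140 mm from hinge to front edge, 240 mm wide, about 120 g, with a white tab mid-front, 50 mm wide, 17 mm further out, 8 mm thick. Stiff hinge (0.125 N m): stays at any angle, takes about 1 to 3 N to push near its front edge. No latch.
- lid_hinge (a point): Middle of the lid's hinge line, 42.5 mm above the bench, at x = 70 mm, y = 0 of the case; turns with the lid, its y axis is the hinge line (the same as the case's y). At lid angle 0 the lid extends from here to the case's -x, its underside at this height, its outer face 8 mm higher.
- lid_tab (a point): Middle of the lid's white tab, 150 mm from the hinge, in the middle of its thickness; turns with the lid (its z is the normal of the lid's outer face).
- lens: Round glass dial lens, 50 mm diameter, 5 mm thick, lying flat; origin: centre of its underside. Leave alone.
- screwdriver: Steel jeweller's screwdriver lying on the bench, about 135 mm long along its x, handle 10 mm thick; origin: on its underside, near the middle of its length. Leave alone.
- saucer: Thin brass saucer, 104 mm diameter, 4 mm thick; origin: centre of its underside. Leave alone.
- tea_glass: Empty tulip tea glass standing on the saucer, 56 mm widest diameter, 88 mm tall; origin: centre of its underside. Leave alone.
Things that resemble listed ones, but are neither listed nor needed, are in the scene too. What is shaped like the red_valve but green is not meant.

How it is judged:
On the way:
1. the red-wheeled valve lies released and at rest in the empty compartment while the lid is still open (x of red_valve in the frame of case between -0.065 and 0.065 m and y of red_valve in the frame of case between -0.027 and 0.115 m and z of red_valve in the frame of case between 0 and 0.03 m and linear speed of red_valve below 0.02 m/s and contact force between the fingers and red_valve below 0.1 N and value of joint lid above 0.8 rad), for 0.2 s.
At the end, for the whole second after the job is handed in: The red-wheeled valve lies at rest on the floor of the compartment that was empty (its origin within that compartment and under 30 mm above the case's underside), and the lid is shut to within 0.05 rad (front edge within 7 mm of the rim) and still (x of red_valve in the frame of case between -0.065 and 0.065 m and y of red_valve in the frame of case between -0.027 and 0.115 m and z of red_valve in the frame of case between 0 and 0.03 m and linear speed of red_valve below 0.02 m/s and contact force between the fingers and red_valve below 0.1 N and value of joint lid below 0.05 rad and velocity of joint lid between -0.05 and 0.05 rad/s); the robot touches nothing.
It fails at once if the red-wheeled valve falls into the case from a height (faster than 1 m/s inside it, a free fall of about 50 mm) (x of red_valve in the frame of case between -0.065 and 0.065 m and y of red_valve in the frame of case between -0.027 and 0.115 m and z of red_valve in the frame of case below 0.042 m and linear speed of red_valve above 1 m/s).
It fails at once if the other valve, the lens, the screwdriver, the saucer or the tea glass is moved more than 30 mm (distance of any of brass_valve, lens, screwdriver, saucer, tea_glass from where it was at the start of the episode above 0.03 m).
It fails at once if the tea glass is tipped by more than 20 degrees (angle between tea_glass's own z axis and vertical above 0.35 rad).
It also fails if it takes over 61 s, if anything falls off the work surface, if the arm or the gripper's body presses on something with over 40 N, if the wrist force passes 120 N, or if a joint passes its speed limit or range.

## Robot

A 7-joint arm with a two-finger parallel gripper is mounted at the origin on the work surface. World frame = base frame: x ahead of the robot, y to its left, z up, the work surface at z = 0. Lengths are in m, angles in rad, forces in N, time in s.
With the tool pointing down it reaches from about 0.425 to 0.925 m from the base axis. Payload 6.8 kg.
Tool frame: the origin (TCP) lies on the front face of the gripper's body, between the roots of the fingers; the fingertips stand 73 mm ahead of it and the grasp point (between the pads) lies 54 mm ahead of it (env.nose_length is the distance from the TCP to the fingertips, in m); z points along the fingers, y is the line along which they close (so a half turn about z gives the same grasp; the last joint's range is limited). The gripper opens to 85 mm and grips with 20 to 120 N. Pads are 22 mm wide; open, the fingers measure 114 mm over their backs; the gripper's body (76 mm by 85 mm) begins 54 mm behind the grasp point. The pads swing forward as they close: fully open they stand 13 mm farther back than shut.
Start: joints at [1.113, 0.477, 0.022, 1.555, -0.011, 1.109, -0.083], TCP at [0.231, -0.634, 0.304] pointing down, gripper open.
Joint ranges: [-2.96, 2.96], [-0.34, 2.1], [-1.41, 1.46], [0.24, 2.44], [-1.37, 4.51], [0.17, 1.92], [-2.96, 2.96]. Speed limits (rad/s): [2.39, 2.39, 3.14, 3.14, 3.14, 3.14, 3.14].

## Interface

Orientations are given as a unit quaternion [w, x, y, z].
In Python, from cell import env, kin, camera, calibration, job gives the robot as it stands. The module is installed in compiled form; this text tells all that it offers. Calls block until the motion is done:
- env.reach(position, orientation): joint-space move of the TCP to a pose.
- env.movel(position, velocity=0.15, rot=None, stop_force=None): straight line of the TCP; rot=None keeps the orientation; velocity is the mean speed in m/s. With stop_force (N) it stops when the force on the tool has changed by that much, and returns True; else False.
- env.goto_joints(angles): joint-space move.
- env.grip(opening, f_grip=None): finger opening in m; f_grip is the grip in N (None keeps the last); returns when the fingers have stopped.
- env.dwell(seconds).
- kin.inverse_kinematics(position, orientation): joint angles nearest the present ones, or None.
- env.get_state(): the state.
- camera(name): name is "side" or "top"; returns (picture, depth): 480x640x3 uint8, blue, green, red; 480x640 float32, m along the optical axis (not along the pixel's ray), 0 where there is no reading.
- calibration(name): a dict with "fx", "fy", "cx", "cy" (pixels), "k1" (the pictures are not rectified: a ray, as slopes to the right and down, at radius r is drawn at 1 + k1 r^2 times it, then the intrinsics apply), "rvec" (rotation vector, rad) and "tvec" (3), from world to camera coordinates, as OpenCV has them. Camera axes: x right, y down, z forward; pixel columns grow to the right and rows downward; lengths in m; the calibration is good to about 2 mm. A picture is of the moment at which its call begins. calibration takes no time and is no camera call.
A pose or a line that the arm cannot do raises env.PlanningError and nothing moves.
- job.job_done(): hands the job in; it is judged then, once.
The state is a dict: "time": time; "qpos": joint angles; "joint_velocities": joint speeds; "joint_torque": joint torques, N m; "tcp_pos": TCP position; "orientation": TCP orientation; "force": force on the tool from outside, world axes, zero at the start; "torque": the same for the moment, N m; "opening": finger opening in m; "gripper_force": force on a finger pad.
Only numpy, scipy, OpenCV 4.12 (cv2) and the standard library are available. Lean on these libraries where they do the work, as an engineer would, in place of code of your own. Each camera call takes 0.05 s, during which the arm holds its last target. There are 200 camera calls.

## Working session

There is one attempt and no reset: what is moved stays moved. The work goes in short steps, each a Python script; the robot and the scene stay as the last script left them, time stands still between calls to the robot, and variables do not carry over. Pictures are saved under pics/ and viewed, at most 10 in all, crops included, and the job is handed in when it is done.

```bash
mkdir -p pics; cat > h.py <<'E'
import numpy as np, cv2
from cell import env, kin, camera, calibration, job
def cal(n):
    c=calibration(n); R,_=cv2.Rodrigues(np.array(c["rvec"],float)); return c,R,np.array(c["tvec"],float).ravel()
def slopes(n,uv):
    c,R,t=cal(n); K=np.array([[c["fx"],0,c["cx"]],[0,c["fy"],c["cy"]],[0,0,1]]); 
    return cv2.undistortPoints(np.array(uv,float).reshape(-1,1,2),K,np.array([c["k1"],0,0,0.])).reshape(-1,2)
def onplane(n,uv,z):
    c,R,t=cal(n); s=slopes(n,uv); d=np.c_[s,np.ones(len(s))]@R; o=-R.T@t
    return o+d*((z-o[2])/d[:,2])[:,None]
def withdepth(n,uv,dep):
    c,R,t=cal(n); s=slopes(n,uv); uv=np.array(uv).reshape(-1,2).astype(int)
    z=dep[uv[:,1],uv[:,0]][:,None]
    return (np.c_[s,np.ones(len(s))]*z-t)@R
def project(n,P):
    c,R,t=cal(n); K=np.array([[c["fx"],0,c["cx"]],[0,c["fy"],c["cy"]],[0,0,1]])
    return cv2.projectPoints(np.array(P,float).reshape(-1,1,3),R,t,K,np.array([c["k1"],0,0,0.]))[0].reshape(-1,2)
E
python3 - <<'E'
from h import *
for n in("top","side"):
    p,d=camera(n); cv2.imwrite(f"pics/{n}0.png",p); np.save(f"{n}0.npy",d)
    c,R,t=cal(n); print(n,-R.T@t,R[2],c["fx"])
E
```

```text
top [ 0.42354868 -0.10788134  1.23957019] [ 0.1438625  -0.00783656 -0.98956666] 591.1982118607464
side [ 0.01121045 -0.64008061  0.62474588] [ 0.60677534  0.5396433  -0.58361699] 561.8322076555929
```

View pics/top0.png

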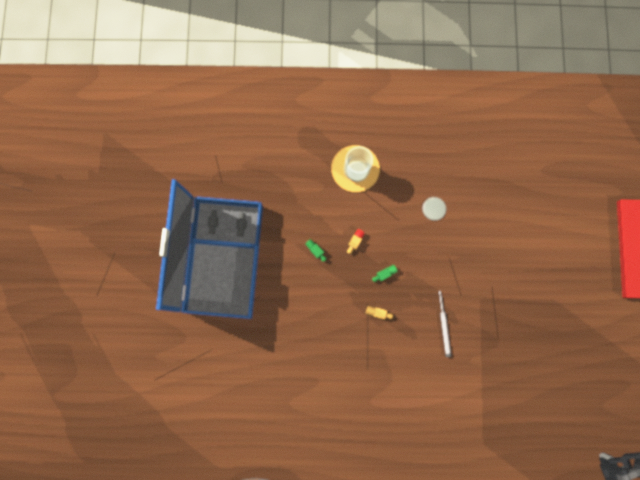

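View pics/side0.png

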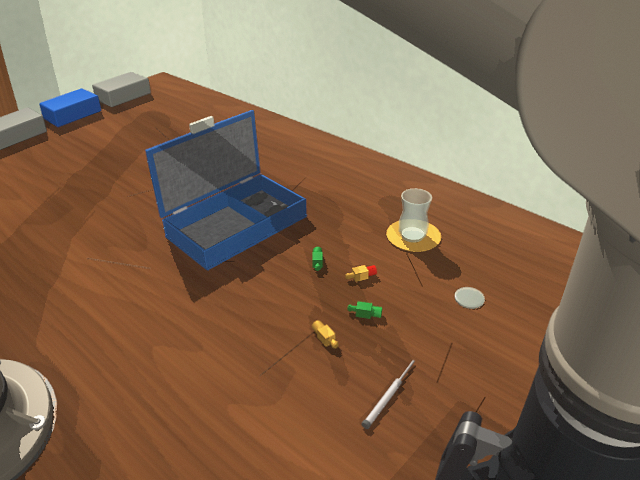

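Top view: the candidates are the brass valve with a red wheel at (356,241), an all-brass one at (380,313), and green ones at (316,250) and (386,273). The one at (356,241) fits, because only its wheel, at (360,234), is red. The case is at about (225,258), with its empty compartment at (221,280). The lid is upright and its tab is at (164,242).

```bash
cat > m.py <<'E'
from h import *
def valve(n,p,roi):
    x0,y0,x1,y1=roi; q=p[y0:y1,x0:x1]; hsv=cv2.cvtColor(q,cv2.COLOR_BGR2HSV)
    H,S,V=cv2.split(hsv)
    red=((H<6)|(H>174))&(S>190)&(V>120); yel=(H>14)&(H<32)&(S>110)&(V>120)
    f=lambda m:np.array([np.mean(np.nonzero(m)[1])+x0,np.mean(np.nonzero(m)[0])+y0])
    return f(red),f(yel),red.sum(),yel.sum()
E
python3 - <<'E'
from m import *
for n,roi in(("top",(338,222,374,262)),("side",(340,258,382,290))):
    p=cv2.imread(f"pics/{n}0.png"); r,y,a,b=valve(n,p,roi); print(n,r,y,a,b)
    P=onplane(n,[r,y],0.010); print(P, np.degrees(np.arctan2(*(P[0]-P[1])[[1,0]])))
p=cv2.imread("pics/top0.png"); d=np.load("top0.npy")
# case rim corners (outer): hinge-side bottom, front bottom, front top
uv=[(251,317),(261,203),(187,312),(197,199)]
print("rim",onplane("top",uv,0.042))
print("tab",withdepth("top",[(164,242),(160,300),(174,185)],d), "floor",withdepth("top",[(221,280)],d))
s=np.load("side0.npy")
print("side tab",withdepth("side",[(202,125)],s),"rim",onplane("side",[(207,267),(307,206)],0.042))
print("glass",onplane("top",[(355,168)],0.004),"green",onplane("top",[(316,250),(386,273),(380,313)],.01))
c=np.hstack([cv2.resize(p[215:330,300:410],None,fx=5,fy=5,interpolation=2)[:580]]); 
cv2.imwrite("pics/crop0.png",c)
E
```

```text
top [361. 234.] [353.22651934 243.82320442] 9 181
[[ 0.62095934 -0.20998383  0.01      ]
 [ 0.59980166 -0.19367662  0.01      ]] -37.62313188871062
side [371.84810127 269.79746835] [358.1752988  273.05179283] 79 251
[[ 0.6235089  -0.20776517  0.01      ]
 [ 0.60125933 -0.19546642  0.01      ]] -28.932205469447396
rim [[ 4.43598544e-01  1.34188767e-02  4.20000000e-02]
 [ 6.77604932e-01 -4.36489442e-04  4.20000000e-02]
 [ 4.51631468e-01  1.42601243e-01  4.20000000e-02]
 [ 6.84118766e-01  1.32223049e-01  4.20000000e-02]]
tab [[0.57120282 0.15652102 0.19773163]
 [0.46865132 0.1613003  0.18668308]
 [0.67927827 0.14755887 0.18204142]] floor [[0.52006706 0.08206126 0.00501648]]
side tab [[0.56951496 0.15187982 0.19132613]] rim [[ 0.41840416 -0.02174487  0.042     ]
 [ 0.66212728 -0.02124914  0.042     ]]
glass [[ 0.76571952 -0.19722544  0.004     ]] green [[ 0.5855645  -0.1155937   0.01      ]
 [ 0.539221   -0.26251949  0.01      ]
 [ 0.45596519 -0.24985267  0.01      ]]
```

View pics/crop0.png

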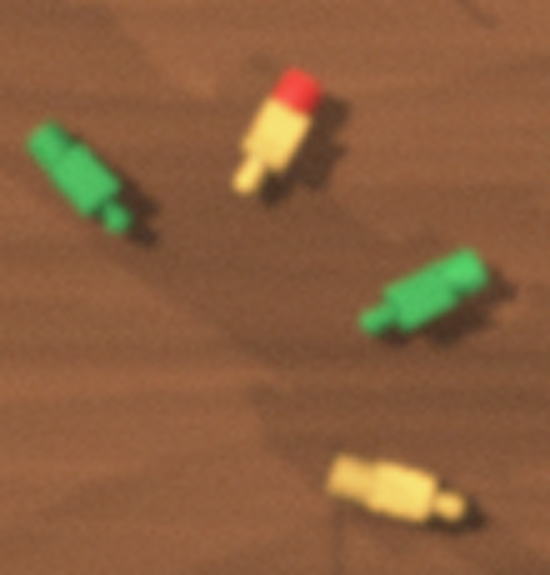

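The crop confirms it: the valve with the red wheel (crop 299,90) is the only one like it. The case pose also agrees with the given sizes. Going to pick.

```bash
cat >> m.py <<'E'
from scipy.spatial.transform import Rotation
def down(a):
    R=np.array([[np.cos(a),np.sin(a),0],[np.sin(a),-np.cos(a),0],[0,0,-1]]).T
    q=Rotation.from_matrix(R.T if False else np.c_[[np.cos(a),np.sin(a),0],[np.sin(a),-np.cos(a),0],[0,0,-1]]).as_quat()
    return [q[3],q[0],q[1],q[2]]
E
python3 - <<'E'
from m import *
P=onplane("top",[(355.6,241.4),(359.8,233),(349.2,251)],0.012)
w=P[1]-P[2]; a=np.arctan2(w[1],w[0]); print(P,np.degrees(a))
S=onplane("side",[(360,273.5)],0.010); print("side body",S)
b=(P[0]+S[0])/2; st=env.get_state(); print(st["orientation"],st["time"])
best=None
for k in(a,a+np.pi,):
    q=kin.inverse_kinematics([b[0],b[1],.2],down(k)); print(k,q)
    if q is not None and (best is None or abs(q[6])<best[0]): best=(abs(q[6]),k)
k=best[1]; np.save("grasp.npy",[b[0],b[1],k])
env.reach([b[0],b[1],.2],down(k)); env.grip(0.05,30)
s=env.get_state(); print(s["tcp_pos"],s["time"],s["opening"])
hit=env.movel([b[0],b[1],0.079],0.12,stop_force=8); print("hit",hit,env.get_state()["tcp_pos"])
if not hit:
    env.movel([b[0],b[1],0.0755],0.03,stop_force=8)
    env.grip(0.0,30); s=env.get_state(); print(s["opening"],s["gripper_force"],s["tcp_pos"],s["time"])
for n in("top","side"):
    p,_=camera(n); cv2.imwrite(f"pics/{n}1.png",p)
E
```

```text
[[ 0.60472952 -0.19850346  0.012     ]
 [ 0.62273193 -0.20728347  0.012     ]
 [ 0.58420235 -0.18516307  0.012     ]] -29.860767367123202
side body [[ 0.60236957 -0.19855601  0.01      ]]
[-7.78839416e-04  9.84743114e-01  1.74012514e-01 -1.96891443e-04] 0.1
-0.5211687077283782 [ 0.2136415   0.52051809  0.00817237  1.74595188 -0.00529461  0.87514398
 -1.8678402 ]
2.6204239458614147 [ 0.6326619   0.58776514 -0.57390275  1.71451084  0.37854925  0.95200666
  0.96197208]
[ 0.60351936 -0.19865601  0.20002821] 2.6333 0.050056930642109435
hit False [ 0.60419917 -0.19861251  0.07987025]
0.01724640917399911 30.831039547920227 [ 0.60379046 -0.19850222  0.07581104] 4.4417
```

```bash
python3 - <<'E'
from m import *
bx,by,k=np.load("grasp.npy")
env.movel([bx,by,0.21],0.15); s=env.get_state(); print(s["opening"],s["gripper_force"])
env.movel([0.515,0.058,0.21],0.2)
env.movel([0.515,0.058,0.095],0.12,stop_force=10)
h=env.movel([0.515,0.058,0.0795],0.02,stop_force=3); s=env.get_state(); print(h,s["tcp_pos"],s["opening"],s["force"])
E
```

```text
0.017130056851488593 30.554189085960388
True [0.5148313  0.05796753 0.08071736] 0.01729176361535753 [-0.13678449 -0.10964411  6.13522087]
```

```bash
python3 - <<'E'
from m import *
env.grip(0.04); env.dwell(0.3)
env.movel([0.515,0.055,0.24],0.15); env.movel([0.45,-0.2,0.26],0.25)
s=env.get_state(); print(s["time"],s["tcp_pos"])
ims=[]
for n,c in(("top",(130,160,300,340)),("side",(130,100,320,290))):
    p,d=camera(n); cv2.imwrite(f"pics/{n}2.png",p); np.save(f"{n}2.npy",d)
    q=p[c[1]:c[3],c[0]:c[2]]; ims.append(cv2.resize(q,(390,int(390*q.shape[0]/q.shape[1])))[:390])
cv2.imwrite("pics/c2.png",np.hstack([cv2.copyMakeBorder(i,0,420-i.shape[0],0,0,0) for i in ims]))
top=np.load("top2.npy"); side=np.load("side2.npy")
print(withdepth("top",[(164,235),(164,242),(163,250)],top)); print(withdepth("side",[(202,125),(200,122),(205,126)],side))
E
```

```text
11.9667 [ 0.45030941 -0.19861189  0.25985676]
[[0.58352171 0.15667247 0.19965036]
 [0.5709589  0.15608422 0.19945277]
 [0.55616314 0.15628515 0.20281331]]
[[0.56952156 0.15188918 0.19132101]
 [0.56731324 0.15379858 0.1975665 ]
 [0.57760425 0.15426705 0.185689  ]]
```

View pics/c2.png

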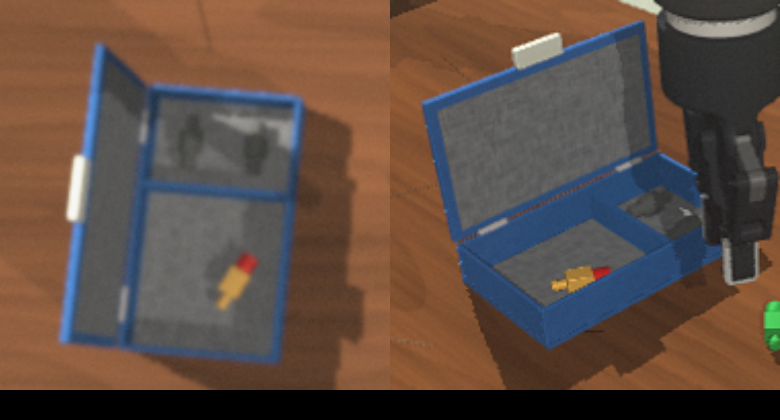

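The top crop shows the valve lying free in the empty compartment, with its body near crop (236,283). The lid is still upright and its tab is at about (0.570, 0.156, 0.195). Next I push the lid shut from behind along its arc.

```bash
python3 - <<'E'
from m import *
X=0.568; py,pz=0.145,0.0425; r=0.132
def wp(deg):
    t=np.radians(deg); return [X,py-r*np.cos(t)+.008*np.sin(t)+.012, pz+r*np.sin(t)+.008*np.cos(t)+env.nose_length]
sols={k:kin.inverse_kinematics([X,.23,.33],down(k)) for k in(np.pi/2,-np.pi/2)}
k=min((k for k in sols if sols[k] is not None),key=lambda k:abs(sols[k][6])); print(k,sols[k],env.nose_length)
env.grip(0.0,30)
env.movel([0.45,-0.2,0.34],0.2)
env.reach([X,0.0,0.35],down(k)); env.movel([X,.235,.35],0.25)
w=wp(108); env.movel([X,.235,w[2]],0.2,stop_force=10)
for d in list(range(108,5,-8)):
    h=env.movel(wp(d),0.1,stop_force=15); s=env.get_state()
    print(d,h,np.round(s["tcp_pos"],3),np.round(s["force"],1),round(s["time"],1))
    if h: break
E
```

```text
1.5707963267948966 [-0.01121193  0.42342922 -0.63549699  1.64786513  0.2693411   1.15940438
 -0.71313663] 0.0726
108 False [0.568 0.205 0.239] [-0.2  0.1 -0.1] 16.7
100 False [0.568 0.188 0.244] [ 0.3 -0.4  0. ] 17.0
92 False [0.568 0.169 0.247] [ 0.1 -0.3 -0.1] 17.4
84 False [0.568 0.15  0.247] [ 0.4  0.1 -0.4] 17.7
76 False [0.568 0.132 0.245] [-0.1  0.2 -0.2] 18.0
68 False [0.568 0.114 0.24 ] [ 0.4  0.  -0.4] 18.4
60 False [0.568 0.097 0.233] [-0.2 -0.6 -0.4] 18.7
52 False [0.568 0.081 0.223] [ 0.2 -0.3 -0. ] 19.0
44 False [0.568 0.067 0.212] [-0.  -0.1  0.3] 19.4
36 False [0.568 0.054 0.198] [0.6 0.9 0.6] 19.7
28 False [0.568 0.043 0.183] [ 0.6  1.2 -0.1] 20.0
20 False [0.568 0.035 0.167] [ 0.  -0.1  0.1] 20.4
12 False [0.568 0.029 0.15 ] [-1.  -0.  -0.2] 20.7
```

```bash
python3 - <<'E'
from m import *
p=env.get_state()["tcp_pos"]
h=env.movel([p[0],p[1]-.003,0.113],0.03,stop_force=9); s=env.get_state(); print(h,s["tcp_pos"],s["force"],s["time"])
env.dwell(0.2)
env.movel([p[0],p[1],0.27],0.2); env.movel([0.45,-0.2,0.30],0.25)
ims=[]
for n,c in(("top",(130,160,300,340)),("side",(130,100,320,290))):
    p,d=camera(n); q=p[c[1]:c[3],c[0]:c[2]]; ims.append(cv2.resize(q,(390,390)))
    uv=[(200,240),(240,240),(240,290)] if n=="top" else [(200,220),(230,210)]
    print(n,withdepth(n,uv,d))
cv2.imwrite("pics/c3.png",np.hstack(ims)); print(env.get_state()["time"])
E
```

```text
True [0.56773613 0.02721611 0.12311869] [-1.30455724 -1.22495023  9.74773723] 21.5667
top [[0.59739625 0.12092222 0.04954435]
 [0.59843694 0.03937225 0.05062347]
 [0.49704899 0.03632419 0.04928759]]
side [[0.4906391  0.08610466 0.05012671]
 [0.54794566 0.06851761 0.05095811]]
23.95
```

View pics/c3.png

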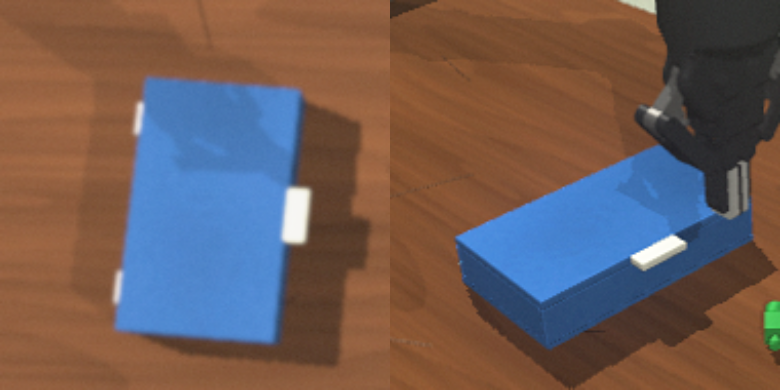

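The lid lies flat on the rim: its outer face is at z ≈ 0.050 across the panel, where shut means 0.0505. The arm is clear of everything.

```bash
python3 -c "
from cell import job
print(job.job_done())"
```

```text
the job is handed in; nothing more can be done
None
```

I laid the red-wheeled valve in the empty compartment, shut the lid fully on the rim, and handed the job in at about 24 s of the 61 s allowed; no verdict came back.

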